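Line up the toiletries by height on the bathroom shelf

TASK

Tidy the bathroom shelf: stand the white bottle, the glass cup, the green floss box and the cream jar upright on the four dark pads of the white shelf, one centred on each pad, lined up in order of height with the tallest next to the electric toothbrush and the shortest next to the soap dish. Leave the toothbrush and the soap dish where they are.

Things in the scene. Friction and masses are not known exactly. Their poses are not given: they have to be found in the camera images.
- bottle: white plastic toiletry bottle with a grey band and narrower white cap, the tallest of the four: 150 mm tall, 50 mm across up to 118 mm height, then a shoulder and a 30 mm cap; about 0.25 kg. Stands on the counter at the start. Origin: centre of its underside, z up along its axis
- cup: empty glass toothbrush cup, open at the top, 105 mm tall, 58 mm across at the foot and 62 mm at the rim, wall 3 mm; about 0.2 kg. Stands on the counter at the start. Origin: centre of its underside, z up along its axis
- floss_box: green plastic floss box standing on its small end, 70 mm tall, 26 mm along its own x, 48 mm along its own y; about 0.08 kg. Stands on the counter at the start. Origin: centre of its underside, z up
- cream_jar: low white ceramic cream jar with a metal screw lid (fixed shut), the shortest: 42 mm tall, 56 mm across, lid 58 mm across above 29 mm height; about 0.15 kg. Stands on the counter at the start. Origin: centre of its underside, z up along its axis
- pad_a: one of four identical round dark-grey pads, 68 mm across, 3 mm thick, fixed in a straight row at 85 mm spacing on a white ceramic shelf slab (150 x 560 mm, its top 20 mm above the counter). Origin: centre of its underside; its top is 3 mm higher. x points across the shelf, y along the row. Letters do not follow the row: which pad lies where differs at every start
- pad_b: one of four identical round dark-grey pads, 68 mm across, 3 mm thick, fixed in a straight row at 85 mm spacing on a white ceramic shelf slab (150 x 560 mm, its top 20 mm above the counter). Origin: centre of its underside; its top is 3 mm higher. x points across the shelf, y along the row. Letters do not follow the row: which pad lies where differs at every start
- pad_c: one of four identical round dark-grey pads, 68 mm across, 3 mm thick, fixed in a straight row at 85 mm spacing on a white ceramic shelf slab (150 x 560 mm, its top 20 mm above the counter). Origin: centre of its underside; its top is 3 mm higher. x points across the shelf, y along the row. Letters do not follow the row: which pad lies where differs at every start
- pad_d: one of four identical round dark-grey pads, 68 mm across, 3 mm thick, fixed in a straight row at 85 mm spacing on a white ceramic shelf slab (150 x 560 mm, its top 20 mm above the counter). Origin: centre of its underside; its top is 3 mm higher. x points across the shelf, y along the row. Letters do not follow the row: which pad lies where differs at every start
- toothbrush: white electric toothbrush upright on its charging base (one loose piece), 205 mm tall; base 60 mm across, handle 29 mm across; stands on the shelf, in line with the pads beyond one end of the row, 92 mm from the nearest pad's centre. At which end differs. Not to be moved. Origin: centre of the base's underside
- soap_dish: stainless steel soap dish with a bar of soap (one loose piece), 75 mm across the shelf, 95 mm along the row, 24 mm tall with the soap; stands on the shelf at the other end of the row, 92 mm from the nearest pad's centre. Not to be moved. Origin: centre of its underside
There are look-alikes about, which are no part of the job. What is shaped like the cream_jar but brown, orange or purple is not meant.

How it is judged:
At the end, for the whole second after the job is handed in: From the toothbrush towards the soap dish the row reads bottle, cup, floss box, cream jar: each stands upright (within 0.1 rad) on its own pad, within 13 mm of the pad's centre, released and at rest; the toothbrush and the soap dish are within 15 mm of where they were and upright (horizontal distance between bottle and toothbrush between 0.0575 and 0.1275 m and ((horizontal distance between bottle and pad_a below 0.013 m and z of bottle in the frame of pad_a between 0.0005 and 0.007 m) or (horizontal distance between bottle and pad_b below 0.013 m and z of bottle in the frame of pad_b between 0.0005 and 0.007 m) or (horizontal distance between bottle and pad_c below 0.013 m and z of bottle in the frame of pad_c between 0.0005 and 0.007 m) or (horizontal distance between bottle and pad_d below 0.013 m and z of bottle in the frame of pad_d between 0.0005 and 0.007 m)) and angle between each of bottle, cup, floss_box, cream_jar, toothbrush, soap_dish's own z axis and vertical below 0.1 rad and linear speed of each of bottle, cup, floss_box, cream_jar below 0.02 m/s and angular speed of each of bottle, cup, floss_box, cream_jar below 0.2 rad/s and contact force between each of bottle, cup, floss_box, cream_jar and the fingers below 0.05 N and horizontal distance between cup and toothbrush between 0.1425 and 0.2125 m and ((horizontal distance between cup and pad_a below 0.013 m and z of cup in the frame of pad_a between 0.0005 and 0.007 m) or (horizontal distance between cup and pad_b below 0.013 m and z of cup in the frame of pad_b between 0.0005 and 0.007 m) or (horizontal distance between cup and pad_c below 0.013 m and z of cup in the frame of pad_c between 0.0005 and 0.007 m) or (horizontal distance between cup and pad_d below 0.013 m and z of cup in the frame of pad_d between 0.0005 and 0.007 m)) and horizontal distance between floss_box and toothbrush between 0.2275 and 0.2975 m and ((horizontal distance between floss_box and pad_a below 0.013 m and z of floss_box in the frame of pad_a between 0.0005 and 0.007 m) or (horizontal distance between floss_box and pad_b below 0.013 m and z of floss_box in the frame of pad_b between 0.0005 and 0.007 m) or (horizontal distance between floss_box and pad_c below 0.013 m and z of floss_box in the frame of pad_c between 0.0005 and 0.007 m) or (horizontal distance between floss_box and pad_d below 0.013 m and z of floss_box in the frame of pad_d between 0.0005 and 0.007 m)) and horizontal distance between cream_jar and toothbrush between 0.3125 and 0.3825 m and ((horizontal distance between cream_jar and pad_a below 0.013 m and z of cream_jar in the frame of pad_a between 0.0005 and 0.007 m) or (horizontal distance between cream_jar and pad_b below 0.013 m and z of cream_jar in the frame of pad_b between 0.0005 and 0.007 m) or (horizontal distance between cream_jar and pad_c below 0.013 m and z of cream_jar in the frame of pad_c between 0.0005 and 0.007 m) or (horizontal distance between cream_jar and pad_d below 0.013 m and z of cream_jar in the frame of pad_d between 0.0005 and 0.007 m)) and distance of each of toothbrush, soap_dish from where it was at the start of the episode below 0.015 m); the robot touches nothing.
It fails at once if the electric toothbrush is shifted by more than 15 mm or tipped (distance of toothbrush from where it was at the start of the episode above 0.015 m or angle between toothbrush's own z axis and vertical above 0.25 rad).
It fails at once if the soap dish is shifted by more than 15 mm or tipped (distance of soap_dish from where it was at the start of the episode above 0.015 m or angle between soap_dish's own z axis and vertical above 0.25 rad).
It also fails if it takes over 102 s, if anything falls off the work surface, if the arm or the gripper's body presses on something with over 40 N, if the wrist force passes 120 N, or if a joint passes its speed limit or range.

ROBOT

A 7-joint arm with a two-finger parallel gripper is mounted at the origin on the work surface. World frame = base frame: x ahead of the robot, y to its left, z up, the work surface at z = 0. Lengths are in m, angles in rad, forces in N, time in s.
With the tool pointing down it reaches from about 0.35 to 0.775 m from the base axis. Payload 3.1 kg.
Tool frame: the origin (TCP) lies at the very end of the fingers, on their centre line; the grasp point (between the pads) lies 19 mm behind it (bot.hold_point_z is the distance from the TCP to the grasp point, in m); z points along the fingers, y is the line along which they close (so a half turn about z gives the same grasp; the last joint's range is limited). The gripper opens to 85 mm and grips with 20 to 120 N. Pads are 22 mm wide; open, the fingers measure 114 mm over their backs; the gripper's body (76 mm by 85 mm) begins 54 mm behind the grasp point. The pads swing forward as they close: fully open they stand 13 mm farther back than shut.
Start: joints at [-1.26, 0.311, 0.014, 1.512, -0.004, 1.319, -0.027], TCP at [0.19, 0.516, 0.231] pointing down, gripper open.
Joint ranges: [-2.7, 2.7], [-0.3, 1.91], [-1.27, 1.3], [0.12, 2.57], [-1.44, 4.58], [0.2, 2.03], [-3.05, 3.05]. Speed limits (rad/s): [2.79, 2.79, 3.14, 3.14, 3.14, 3.14, 3.14].

INTERFACE

Orientations are given as a rotation vector (axis times angle).
In Python, from bench import bot, camera, order gives the robot as it stands. The module is installed in compiled form; this text tells all that it offers.
- The arm moves only by the tool carry_out, never from a script. Its argument "deltas" is a list that holds one entry, the list of rows, each a list of 7 numbers: the shift along the world's x, y, z in cm, then the turn, a rotation vector about the world's x, y, z in degrees, then the finger opening in cm, from 0 to 8.54. In form: [[[dx, dy, dz, rx, ry, rz, gripper], ...]]. A call has 1 to 12 rows; each row is the pose to reach, as a shift and turn from the pose commanded when the call began; what a row does not reach only later rows make up. A row lasts 1/12 s, in which the tool goes at most 41.7 mm and 7.16 degrees, less where a joint would pass 70% of its speed; a pose out of reach is approached as far as the arm can. A call with a gripper value outside its range is refused whole. The fingers move at their own pace and stop on an object; "newtons" is the grip in N (left out, the last holds). Time passes only in rows, so rows that repeat a pose let the fingers close. It gives the time, the measured TCP pose, the force, the opening and the grip force at its end, in the units of the state.
- bot.get_state(): the state, without advancing time (a new reading comes with each control period).
- camera(name): name is "side" or "top"; returns a dict with "frame" (480x640x3 uint8, red, green, blue), "depth" (480x640 float32, m along the optical axis (not along the pixel's ray), 0 where there is no reading), "fx", "fy", "cx", "cy" (pixels), "pose" (4x4, takes a point from camera to world coordinates). Camera axes: x right, y down, z forward; pixel columns grow to the right and rows downward; lengths in m; the calibration is good to about 2 mm. A picture is of the moment at which its call begins.
- order.finish_job(): hands the job in; it is judged then, once.
The state is a dict: "time": time; "joint_pos": joint angles; "joint_velocities": joint speeds; "joint_efforts": joint torques, N m; "eef_pos": TCP position; "ee_rot": TCP orientation; "contact_force": force on the tool from outside, world axes, zero at the start; "ft_torque": the same for the moment, N m; "width": opening from 0.0 (shut) to 1.0 (fully open); "finger_force": force on a finger pad.
Only numpy, scipy, OpenCV 4.12 (cv2) and the standard library are available. Lean on these libraries where they do the work, as an engineer would, in place of code of your own. Each camera call takes 0.05 s, during which the arm holds its last target. There are 200 camera calls.

## Working session

There is one attempt and no reset: what is moved stays moved. The work goes in short steps, Python scripts to look and compute and a tool call to move; the robot and the scene stay as the last step left them, time stands still between calls to the robot, and variables do not carry over. Pictures are saved under pics/ and viewed, at most 14 in all, crops included, and the job is handed in when it is done.

Besides the shell and the picture viewer there is one more tool, called after ">>>" as name(argument=value, ...) on one line, values as JSON. carry_out: Moves the arm, as the interface text tells. Its arguments: {"type":"object","properties":{"deltas":{"type":"array","items":{"type":"array","items":{"type":"array","items":{"type":"number"}}}},"newtons":{"type":"number"}},"required":["deltas"]}

```bash
mkdir -p pics; cat > h.py <<'E'
import numpy as np, cv2
from bench import bot, camera, order
def snap(name,save):
    c=camera(name); cv2.imwrite(f'pics/{save}.png',cv2.cvtColor(c['frame'],cv2.COLOR_RGB2BGR)); np.savez(f'pics/{save}.npz',**c); return c
def load(s): return dict(np.load(f'pics/{s}.npz'))
def cloud(c):
    v,u=np.mgrid[:480,:640]; d=c['depth']
    P=np.stack([(u-c['cx'])/c['fx']*d,(v-c['cy'])/c['fy']*d,d],-1)
    P=P@c['pose'][:3,:3].T+c['pose'][:3,3]; P[d==0]=np.nan
    return P
E
python3 - <<'E'
from h import *
for n in('top','side'):
    c=snap(n,n+'0'); print(n,c['pose'].round(3),c['fx'],c['cx'],c['cy'])
s=bot.get_state(); print({k:np.round(v,3) for k,v in s.items()}, bot.hold_point_z)
E
```

```text
top [[ 0.025 -0.987  0.156  0.346]
 [-1.    -0.025  0.001  0.005]
 [ 0.003 -0.156 -0.988  0.971]
 [ 0.     0.     0.     1.   ]] 581.6568889775078 320.7184257271231 234.84859708835162
side [[ 0.917 -0.226  0.329  0.211]
 [-0.399 -0.483  0.78  -0.699]
 [-0.017 -0.846 -0.533  0.531]
 [ 0.     0.     0.     1.   ]] 463.52883226943624 318.4201627680929 235.51667977744566
{'time': np.float64(0.1), 'joint_pos': array([-1.26 ,  0.312,  0.014,  1.513, -0.004,  1.319, -0.027]), 'joint_velocities': array([-0.001, -0.003,  0.001, -0.003,  0.001,  0.001, -0.   ]), 'joint_efforts': array([ 1.0000e-03, -3.8086e+01,  1.4700e-01, -2.3124e+01,  1.2000e-02,
        8.0000e-03, -0.0000e+00]), 'eef_pos': array([0.19 , 0.516, 0.23 ]), 'ee_rot': array([-5.510e-01, -3.093e+00,  3.000e-03]), 'contact_force': array([-1.076,  0.169, -0.836]), 'ft_torque': array([0.028, 0.009, 0.001]), 'finger_force': np.float64(0.0), 'width': np.float64(1.0)} 0.0187
```

View pics/top0.png

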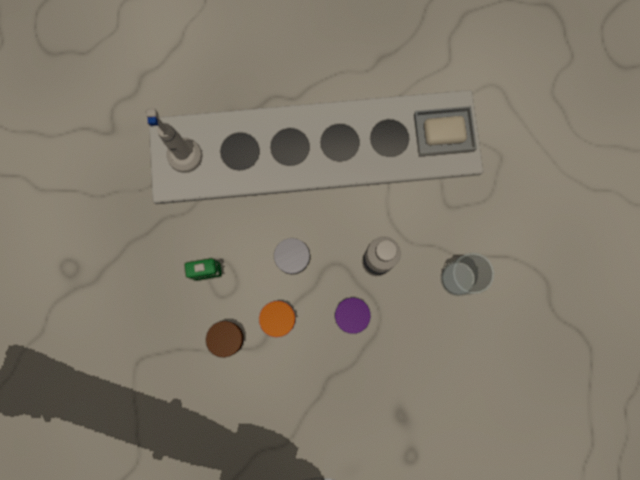

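View pics/side0.png

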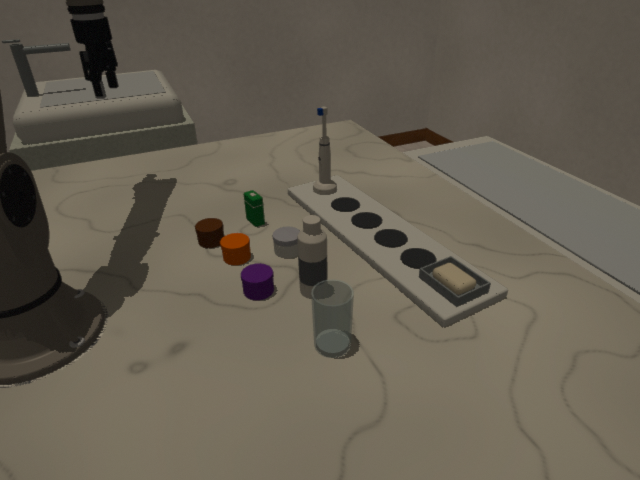

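The top view shows the toothbrush at (185,155), pads at (240,151), (290,147), (340,142) and (390,138), and the soap dish at (446,131). The floss box is at (203,269), the bottle at (382,253) and the cup at about (466,275).

Jar-shaped candidates: silver/white (292,256), brown (224,338), orange (277,318), purple (352,315). Only (292,256) is white with a metal lid, so I'll confirm it in a crop.

```bash
python3 - <<'E'
from h import *
t=cv2.imread('pics/top0.png'); s=cv2.imread('pics/side0.png')
a=cv2.resize(t[225:365,170:370],(800,560),interpolation=cv2.INTER_CUBIC)
cv2.imwrite('pics/c1.png',a)
cv2.imwrite('pics/c2.png',cv2.resize(t[220:310,360:510],(800,480),interpolation=cv2.INTER_CUBIC))
c=load('top0');P=cloud(c)
for n,u,v in [('tb',185,155),('p1',240,151),('p2',290,147),('p3',340,142),('p4',390,138),('soap',446,131),('floss',203,269),('jar',292,256),('cap',386,250),('cupfoot',459,278),('cuprim',475,273),('brown',224,338),('or',277,318),('pu',352,315)]:
    print(n,P[v,u].round(3))
# segment tops by height
def comp(zlo,zhi,box):
    u0,v0,u1,v1=box; Q=P[v0:v1,u0:u1].reshape(-1,3); m=(Q[:,2]>zlo)&(Q[:,2]<zhi); Q=Q[m]; 
    print(box,len(Q),'med',np.median(Q,0).round(4),'mid',((Q.min(0)+Q.max(0))/2).round(4),'ext',np.ptp(Q,axis=0).round(3)); return Q
Q=comp(.06,.08,(175,250,235,290)); print(cv2.minAreaRect((Q[:,:2]*1000).astype(np.float32)))
comp(.036,.048,(265,230,320,285))
comp(.143,.157,(355,225,410,285))
for b in [(200,310,250,365),(250,290,305,345),(325,290,380,345)]: comp(.03,.06,b)
# pads by colour
g=cv2.cvtColor(c['frame'],cv2.COLOR_RGB2GRAY)
for u,v in [(240,151),(290,147),(340,142),(390,138)]:
    m=np.zeros_like(g);m[v-28:v+28,u-24:u+25]=(g[v-28:v+28,u-24:u+25]<85)
    n,l,st,ce=cv2.connectedComponentsWithStats(m); i=1+st[1:,4].argmax(); k=l==i
    print(ce[i].round(1),st[i],np.nanmean(P[k],0).round(4))
E
```

```text
tb [0.617 0.23  0.057]
p1 [0.637 0.146 0.019]
p2 [0.646 0.062 0.021]
p3 [ 0.656 -0.023  0.024]
p4 [ 0.665 -0.107  0.024]
soap [ 0.674 -0.198  0.042]
floss [0.431 0.188 0.069]
jar [0.458 0.051 0.04 ]
cap [ 0.457 -0.088  0.149]
cupfoot [ 0.432 -0.225  0.009]
cuprim [ 0.44  -0.249  0.019]
brown [0.326 0.154 0.044]
or [0.359 0.072 0.043]
pu [ 0.366 -0.046  0.045]
(175, 250, 235, 290) 520 med [0.4333 0.1935 0.0687] mid [0.4341 0.1934 0.0672] ext [0.033 0.049 0.014]
((433.99932861328125, 193.98255920410156), (26.293170928955078, 48.195133209228516), 11.938241958618164)
(265, 230, 320, 285) 989 med [0.4595 0.0531 0.0414] mid [0.4598 0.0532 0.0417] ext [0.056 0.055 0.011]
(355, 225, 410, 285) 344 med [ 0.4572 -0.0874  0.1494] mid [ 0.4574 -0.0876  0.1488] ext [0.029 0.029 0.011]
(200, 310, 250, 365) 1072 med [0.325  0.1549 0.0412] mid [0.3249 0.1557 0.0388] ext [0.058 0.057 0.015]
(250, 290, 305, 345) 1045 med [0.3582 0.0729 0.0414] mid [0.3587 0.0729 0.0392] ext [0.057 0.056 0.015]
(325, 290, 380, 345) 1037 med [ 0.3664 -0.0467  0.0413] mid [ 0.3665 -0.0468  0.04  ] ext [0.057 0.057 0.014]
[239.4 150.9] [ 221  133   38   37 1127] [0.6367 0.1469 0.0223]
[289.5 146.3] [ 271  128   38   37 1110] [0.6469 0.0625 0.0225]
[339.4 141.8] [ 321  124   38   37 1098] [ 0.6569 -0.0217  0.0225]
[389.3 137.4] [ 371  119   38   37 1094] [ 0.6668 -0.1061  0.0225]
```

View pics/c1.png

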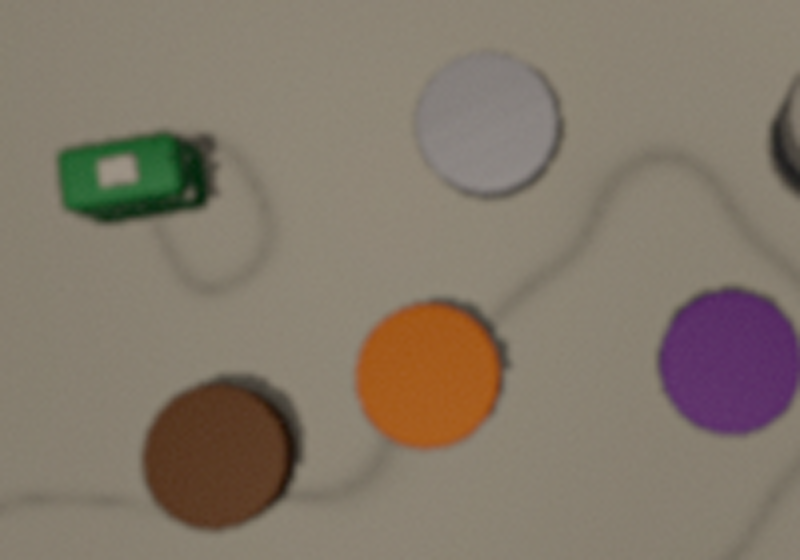

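View pics/c2.png

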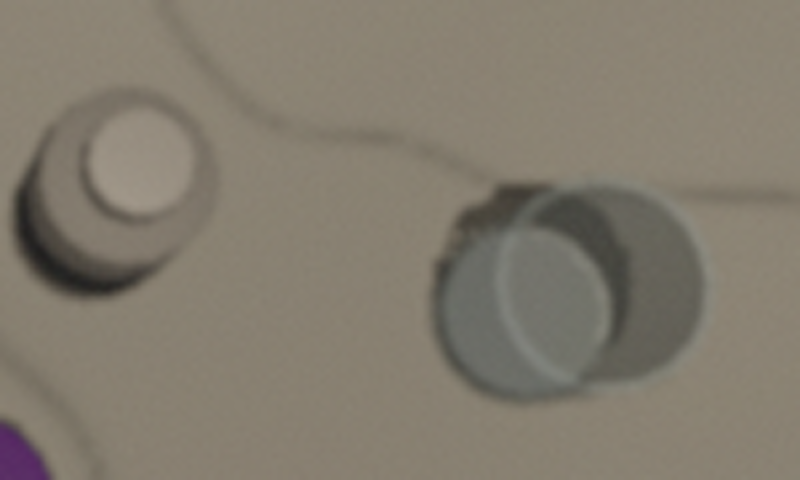

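The crop confirms the silver-lidded jar at top px (292,256) as the cream jar. It is 42 mm high and 56 mm across, and the brown, orange and purple ones are decoys. In the second crop the cup foot is at about px (458.2,278.5) and its rim at (472.7,273.2).

```bash
python3 - <<'E'
from h import *
c=load('top0')
def ray(u,v,z):
    d=c['pose'][:3,:3]@np.array([(u-c['cx'])/c['fx'],(v-c['cy'])/c['fy'],1]);o=c['pose'][:3,3]
    return (o+d*(z-o[2])/d[2]).round(4)
print(ray(458.2,278.5,.003),ray(472.7,273.2,.105), 'pad check',ray(239.4,150.9,.023),ray(389.3,137.4,.023))
E
```

```text
[ 0.4317 -0.2247  0.003 ] [ 0.4312 -0.2222  0.105 ] pad check [0.6364 0.1468 0.023 ] [ 0.6666 -0.106   0.023 ]
```

>>> carry_out(deltas=[[[2.5,-4,0.5,0,0,-7,8.5],[5,-8,1,0,0,-14,8.5],[7,-11.5,1.5,0,0,-21,8.5],[9,-15,2,0,0,-28,8.5],[11,-18.5,2.5,0,0,-35,8.5],[13,-22,3,0,0,-42,8.5],[15,-25.5,3,0,0,-49,8.5],[17,-29,3,0,0,-56,8.5],[18.5,-32.5,3,0,0,-60,8.5],[20,-36,3,0,0,-60,8.5],[21.5,-39.5,3,0,0,-60,8.5],[23,-43,3,0,0,-60,8.5]]], newtons=40)

```text
time: 1.1
eef_pos: [0.42, 0.0841, 0.2611]
ee_rot: [-2.024, -2.402, -0.0]
contact_force: [0.5, 0.7, 0.1]
width: 0.992
finger_force: 0.0
```

>>> carry_out(deltas=[[[1,-4,0,0,0,0,8.5],[2,-8,0,0,0,0,8.5],[3,-12,0,0,0,0,8.5],[3.7,-15.5,0,0,0,0,8.5],[3.7,-17.3,0,0,0,0,8.5],[3.7,-17.3,0,0,0,0,8.5],[3.7,-17.3,-3,0,0,0,8.5],[3.7,-17.3,-6,0,0,0,8.5],[3.7,-17.3,-8,0,0,0,8.5],[3.7,-17.3,-8,0,0,0,8.5],[3.7,-17.3,-8,0,0,0,8.5]]])

```text
time: 2.02
eef_pos: [0.4561, -0.0858, 0.1805]
ee_rot: [-2.021, -2.402, 0.003]
contact_force: [0.7, -0.5, 0.2]
width: 0.996
finger_force: 0.0
```

>>> carry_out(deltas=[[[0.1,-0.1,-2,0,0,0,8.5],[0.1,-0.1,-4,0,0,0,8.5],[0.1,-0.1,-6,0,0,0,8.5],[0.1,-0.1,-8,0,0,0,8.5],[0.1,-0.1,-9.7,0,0,0,8.5],[0.1,-0.1,-9.7,0,0,0,8.5],[0.1,-0.1,-9.7,0,0,0,6],[0.1,-0.1,-9.7,0,0,0,4],[0.1,-0.1,-9.7,0,0,0,4],[0.1,-0.1,-9.7,0,0,0,4],[0.1,-0.1,-9.7,0,0,0,4],[0.1,-0.1,-9.7,0,0,0,4]]])

```text
time: 3.02
eef_pos: [0.4592, -0.0883, 0.0864]
ee_rot: [2.023, 2.401, 0.003]
contact_force: [-2.2, -0.4, 5.4]
width: 0.572
finger_force: 40.5
```

>>> carry_out(deltas=[[[0,0,2,0,0,0,4],[0,0,5,0,0,0,4],[0,0,8,0,0,0,4],[1.5,2,9,0,0,0,4],[3.5,4.6,9,0,0,0,4],[5.5,7.2,9,0,0,0,4],[7.5,9.8,9,0,0,0,4],[9.5,12.4,9,0,0,0,4],[11.5,15,9,0,0,0,4],[13.5,17.6,9,0,0,0,4],[15.5,20.2,9,0,0,0,4],[16.5,22,9,0,0,0,4]]])

```text
time: 4.02
eef_pos: [0.6247, 0.1365, 0.1742]
ee_rot: [2.019, 2.407, 0.004]
contact_force: [-0.3, 1.3, -3.6]
width: 0.572
finger_force: 43.4
```

>>> carry_out(deltas=[[[1,1.3,0,0,0,0,4],[1.2,1.4,0,0,0,0,4],[1.2,1.4,-1.5,0,0,0,4],[1.2,1.4,-3,0,0,0,4],[1.2,1.4,-4.5,0,0,0,4],[1.2,1.4,-4.5,0,0,0,4],[1.2,1.4,-4.5,0,0,0,4]]])

```text
time: 4.6
eef_pos: [0.6338, 0.1451, 0.1287]
ee_rot: [-2.024, -2.401, 0.004]
contact_force: [-0.6, 0.2, -3.1]
width: 0.569
finger_force: 43.3
```

```bash
python3 - <<'E'
from h import *
s=bot.get_state();print(s['eef_pos'],s['width'],s['contact_force'])
c=snap('side','s1');cv2.imwrite('pics/s1c.png',cv2.resize(cv2.cvtColor(c['frame'],cv2.COLOR_RGB2BGR)[60:300,220:540],(800,600)))
c=snap('top','t1')
E
```

```text
[0.63378938 0.14508748 0.12871697] 0.5685676079749087 [-0.59644431  0.15950245 -3.13610474]
```

View pics/s1c.png

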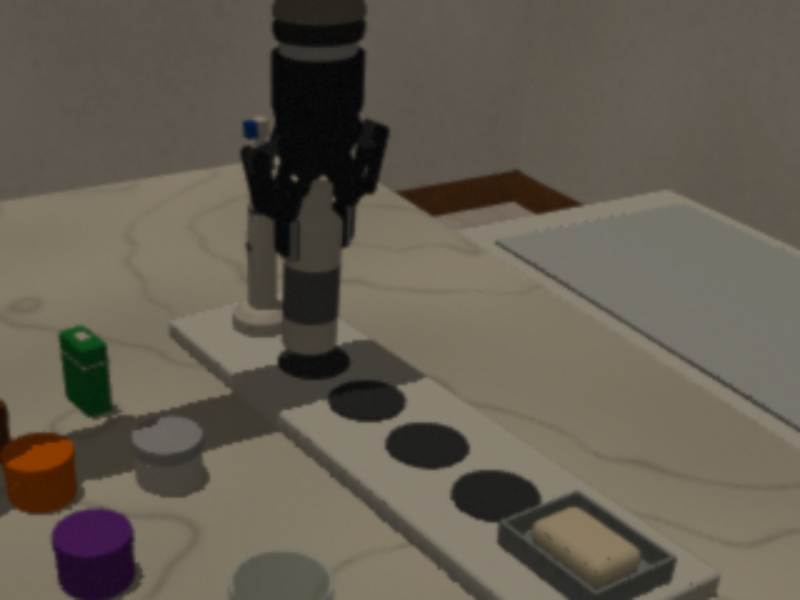

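The bottle hangs upright about 20 mm above the first pad (enlarged crop px (313,360)), clear of the toothbrush. Next I'll lower it.

>>> carry_out(deltas=[[[0.3,0.1,-0.7,0,0,0,4],[0.3,0.1,-1.4,0,0,0,4],[0.3,0.1,-1.85,0,0,0,4],[0.3,0.1,-1.85,0,0,0,4],[0.3,0.1,-1.85,0,0,0,4],[0.3,0.1,-1.85,0,0,0,4]]])

```text
time: 5.2
eef_pos: [0.6379, 0.1471, 0.1106]
ee_rot: [-2.024, -2.403, 0.001]
contact_force: [-0.8, 0.2, -3.8]
width: 0.572
finger_force: 43.3
```

>>> carry_out(deltas=[[[-0.1,0,-0.12,0,0,0,4],[-0.1,0,-0.12,0,0,0,4],[-0.1,0,-0.12,0,0,0,4],[-0.1,0,-0.12,0,0,0,5.5],[-0.1,0,-0.12,0,0,0,7],[-0.1,0,-0.12,0,0,0,8.5],[-0.1,0,-0.12,0,0,0,8.5],[-0.1,0,1.5,0,0,0,8.5],[-0.1,0,4,0,0,0,8.5],[-0.1,0,8,0,0,0,8.5],[-0.1,0,12,0,0,0,8.5],[-0.1,0,12,0,0,0,8.5]]])

```text
time: 6.2
eef_pos: [0.642, 0.147, 0.2412]
ee_rot: [2.016, 2.394, 0.021]
contact_force: [1.9, -0.8, 1.2]
width: 0.993
finger_force: 0.0
```

>>> carry_out(deltas=[[[-1.7,-3.1,0,0,0,0,8.5],[-3.4,-6.2,0,0,0,0,8.5],[-5.1,-9.3,0,0,0,0,8.5],[-6.8,-12.4,0,0,0,0,8.5],[-8.5,-15.5,0,0,0,0,8.5],[-10.2,-18.6,0,0,0,0,8.5],[-11.9,-21.7,0,0,0,0,8.5],[-13.6,-24.8,0,0,0,0,8.5],[-15.3,-27.9,0,0,0,0,8.5],[-17,-31,-1,0,0,0,8.5],[-18.7,-34.1,-3,0,0,0,8.5],[-20.4,-37,-5,0,0,0,8.5]]])

```text
time: 7.2
eef_pos: [0.4329, -0.2252, 0.1815]
ee_rot: [2.022, 2.399, 0.003]
contact_force: [1.5, -0.3, -0.5]
width: 0.995
finger_force: 0.0
```

>>> carry_out(deltas=[[[0,0,0,0,0,0,8.5],[0,0,0,0,0,0,8.5],[0,0,-2,0,0,0,8.5],[0,0,-3.5,0,0,0,8.5],[0,0,-5,0,0,0,8.5],[0,0,-5,0,0,0,8.5]]])

```text
time: 7.7
eef_pos: [0.4325, -0.2204, 0.1288]
ee_rot: [-2.018, -2.402, 0.001]
contact_force: [-0.9, 0.1, -0.2]
width: 0.998
finger_force: 0.0
```

```bash
python3 - <<'E'
from h import *
s=bot.get_state();print(s['eef_pos'],s['ee_rot'])
c=snap('side','s2');cv2.imwrite('pics/s2c.png',cv2.resize(cv2.cvtColor(c['frame'],cv2.COLOR_RGB2BGR)[120:360,220:540],(800,600)))
P=cloud(snap('top','t2'));Q=P.reshape(-1,3)
m=(Q[:,2]>.164)&(Q[:,2]<.18)&(np.hypot(Q[:,0]-.637,Q[:,1]-.147)<.04);print(m.sum(),Q[m].mean(0))
E
```

```text
[ 0.4325188  -0.22036944  0.12881898] [-2.01790313e+00 -2.40226362e+00  9.12136485e-04]
341 [0.63358729 0.14682432 0.17184908]
```

View pics/s2c.png

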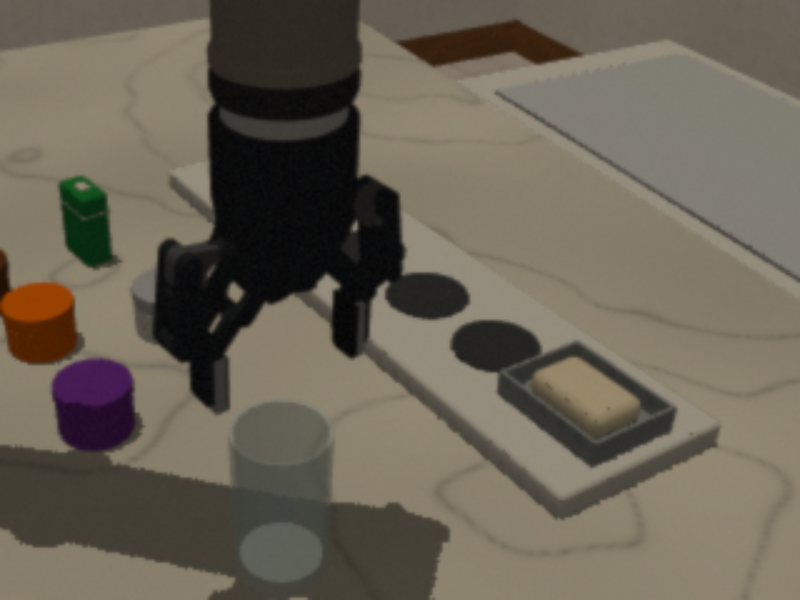

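The bottle stands on pad 1 within 3 mm. The gripper straddles the cup, whose rim centre is at px (281,430) in the crop. I'll go down and grip it.

>>> carry_out(deltas=[[[-0.1,-0.25,0,0,0,0,8.5],[-0.1,-0.25,-1,0,0,0,8.5],[-0.1,-0.25,-3,0,0,0,8.5],[-0.1,-0.25,-5,0,0,0,8.5],[-0.1,-0.25,-7.3,0,0,0,8.5],[-0.1,-0.25,-7.3,0,0,0,8.5],[-0.1,-0.25,-7.3,0,0,0,7],[-0.1,-0.25,-7.3,0,0,0,5.2],[-0.1,-0.25,-7.3,0,0,0,5.2],[-0.1,-0.25,-7.3,0,0,0,5.2],[-0.1,-0.25,-7.3,0,0,0,5.2]]], newtons=35)

```text
time: 8.72
eef_pos: [0.4329, -0.2263, 0.0592]
ee_rot: [2.022, 2.401, 0.001]
contact_force: [-1.3, -0.0, 4.7]
width: 0.713
finger_force: 38.6
```

>>> carry_out(deltas=[[[0,0,2,0,0,0,5.2],[0,0,5,0,0,0,5.2],[1,1.4,8,0,0,0,5.2],[3.4,4.5,9,0,0,0,5.2],[5.6,7.4,9,0,0,0,5.2],[7.8,10.3,9,0,0,0,5.2],[10,13.2,9,0,0,0,5.2],[12.2,16.1,9,0,0,0,5.2],[14.4,19,9,0,0,0,5.2],[16.6,22,9,0,0,0,5.2],[18.8,25,9,0,0,0,5.2],[20.5,27.5,9,0,0,0,5.2]]])

```text
time: 9.72
eef_pos: [0.6382, 0.0538, 0.1473]
ee_rot: [-2.02, -2.405, -0.003]
contact_force: [0.4, -0.4, -1.7]
width: 0.714
finger_force: 39.2
```

>>> carry_out(deltas=[[[0.9,0.8,0,0,0,0,5.2],[1,1,-1,0,0,0,5.2],[1,1,-2.5,0,0,0,5.2],[1,1,-4,0,0,0,5.2],[1,1,-5,0,0,0,5.2],[1,1,-5,0,0,0,5.2],[1,1,-5,0,0,0,5.2],[1,1,-5,0,0,0,5.2]]])

```text
time: 10.38
eef_pos: [0.6473, 0.0589, 0.0986]
ee_rot: [2.024, 2.401, 0.001]
contact_force: [-0.2, 0.4, -2.7]
width: 0.719
finger_force: 39.3
```

```bash
python3 - <<'E'
from h import *
s=bot.get_state();print(s['eef_pos'],s['ee_rot'],s['contact_force'])
c=snap('side','s3');cv2.imwrite('pics/s3c.png',cv2.resize(cv2.cvtColor(c['frame'],cv2.COLOR_RGB2BGR)[100:280,280:520],(800,600)))
E
```

```text
[0.64734324 0.05891725 0.09857963] [2.02419345e+00 2.40111225e+00 1.07132873e-03] [-0.23604786  0.38133968 -2.74273316]
```

View pics/s3c.png

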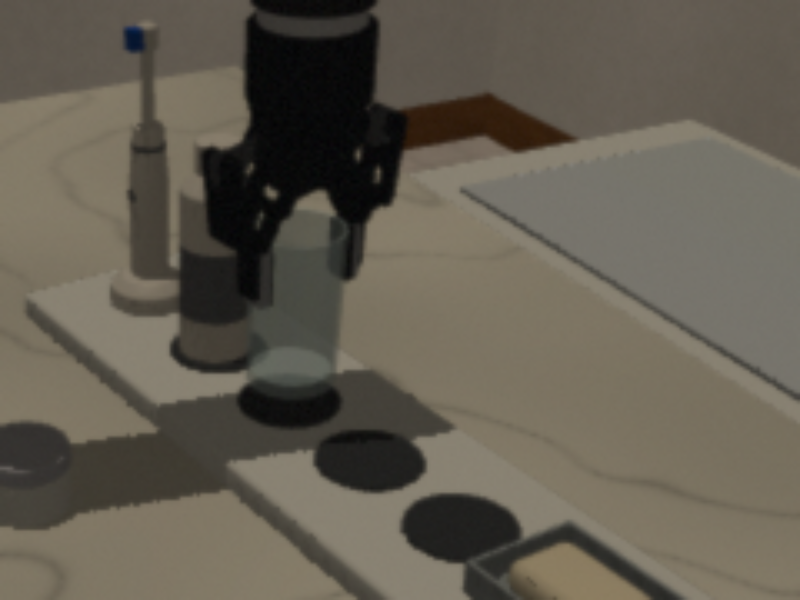

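The bottle stands on pad 1. The cup hangs upright over pad 2 at crop px (290,400), so I'll lower and release it.

>>> carry_out(deltas=[[[0,0.15,-0.8,0,0,0,5.2],[0,0.15,-1.4,0,0,0,5.2],[0,0.15,-1.65,0,0,0,5.2],[0,0.15,-1.65,0,0,0,5.2],[0,0.15,-1.65,0,0,0,5.2],[0,0.15,-1.65,0,0,0,5.2]]])

```text
time: 10.93
eef_pos: [0.6472, 0.0615, 0.0824]
ee_rot: [2.023, 2.403, 0.002]
contact_force: [-2.9, -0.1, 4.3]
width: 0.716
finger_force: 39.6
```

>>> carry_out(deltas=[[[0,0,0,0,0,0,6.2],[0,0,0,0,0,0,7.3],[0,0,0,0,0,0,8.5],[0,0,0,0,0,0,8.5],[0,0,0,0,0,0,8.5],[0,0,1.5,0,0,0,8.5],[0,0,3.5,0,0,0,8.5],[0,0,6.5,0,0,0,8.5],[0,0,9.5,0,0,0,8.5],[0,0,12,0,0,0,8.5],[0,0,13,0,0,0,8.5]]])

```text
time: 11.85
eef_pos: [0.6492, 0.0607, 0.2157]
ee_rot: [2.02, 2.399, 0.008]
contact_force: [0.6, -0.9, 0.0]
width: 0.999
finger_force: 0.0
```

>>> carry_out(deltas=[[[-3,0.5,0,0,0,0,8.5],[-6,2,0,0,0,1,8.5],[-9,4,0,0,0,2,8.5],[-12,6,0,0,0,2,8.5],[-15,8.5,0,0,0,2,8.5],[-18,11,-1,0,0,2,8.5],[-20,12.5,-3,0,0,2,8.5],[-21.4,13.3,-5,0,0,2,8.5],[-21.4,13.3,-8,0,0,2,8.5],[-21.4,13.3,-10,0,0,2,8.5],[-21.4,13.3,-10,0,0,2,8.5],[-21.4,13.3,-10,0,0,2,8.5]]])

```text
time: 12.85
eef_pos: [0.4319, 0.1935, 0.1102]
ee_rot: [-1.981, -2.437, 0.005]
contact_force: [-0.7, -0.5, 0.8]
width: 0.991
finger_force: 0.0
```

```bash
python3 - <<'E'
from h import *
s=bot.get_state();print(s['eef_pos'],s['ee_rot'],s['contact_force'])
c=snap('top','t3');cv2.imwrite('pics/t3c.png',cv2.resize(cv2.cvtColor(c['frame'],cv2.COLOR_RGB2BGR)[90:330,140:460],(800,600)))
Q=cloud(c).reshape(-1,3)
m=(Q[:,2]>.12)&(Q[:,2]<.14)&(np.hypot(Q[:,0]-.647,Q[:,1]-.062)<.05);print(m.sum(),Q[m].mean(0),np.ptp(Q[m],axis=0) if m.any() else 0)
E
```

```text
[0.43186945 0.19345958 0.11016501] [-1.98142872 -2.43691896  0.0053939 ] [-0.73169069 -0.53562601  0.76767098]
349 [0.64729721 0.06451375 0.12605029] [0.06186391 0.06080527 0.01125864]
```

View pics/t3c.png

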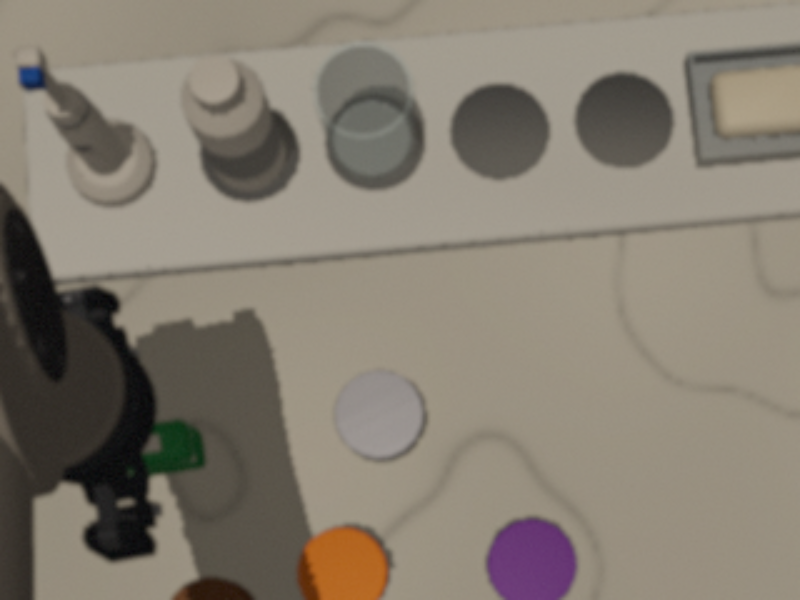

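Bottle and cup are on pads 1 and 2, with the cup 2 mm off centre. Now I'll grasp the floss box.

>>> carry_out(deltas=[[[0.15,0,-2,0,0,0,8.5],[0.15,0,-4,0,0,0,8.5],[0.15,0,-6,0,0,0,8.5],[0.15,0,-8.2,0,0,0,8.5],[0.15,0,-8.2,0,0,0,8.5],[0.15,0,-8.2,0,0,0,6],[0.15,0,-8.2,0,0,0,4],[0.15,0,-8.2,0,0,0,2.8],[0.15,0,-8.2,0,0,0,2],[0.15,0,-8.2,0,0,0,2],[0.15,0,-8.2,0,0,0,2],[0.15,0,-8.2,0,0,0,2]]], newtons=30)

```text
time: 13.9
eef_pos: [0.4352, 0.1947, 0.0304]
ee_rot: [1.981, 2.438, 0.003]
contact_force: [-0.4, -0.3, 5.3]
width: 0.302
finger_force: 36.2
```

>>> carry_out(deltas=[[[0,0,2,0,0,0,2],[0,0,5,0,0,0,2],[0,-3,7.5,0,0,0,2],[0,-6.5,8,0,0,0,2],[0,-10,8,0,0,0,2],[0.5,-13.5,8,0,0,0,2],[1,-17,8,0,0,0,2],[3,-20,8,0,0,0,2],[6,-21.5,8,0,0,0,2],[9.5,-21.5,8,0,0,0,2],[13,-21.5,8,0,0,0,2],[16.5,-21.5,8,0,0,0,2]]])

```text
time: 14.9
eef_pos: [0.6007, -0.0212, 0.109]
ee_rot: [-1.982, -2.436, -0.0]
contact_force: [0.4, 0.4, 0.1]
width: 0.299
finger_force: 35.3
```

>>> carry_out(deltas=[[[3,0,0,0,0,0,2],[5.8,0,0,0,0,0,2],[5.8,0,-1,0,0,0,2],[5.8,0,-3,0,0,0,2],[5.8,0,-4.5,0,0,0,2],[5.8,0,-4.5,0,0,0,2],[5.8,0,-4.5,0,0,0,2],[5.8,0,-4.5,0,0,0,2]]])

```text
time: 15.57
eef_pos: [0.6578, -0.0209, 0.0651]
ee_rot: [1.981, 2.437, 0.001]
contact_force: [1.4, 0.3, -0.4]
width: 0.303
finger_force: 35.2
```

```bash
python3 - <<'E'
from h import *
s=bot.get_state();print(s['eef_pos'],s['ee_rot'],s['contact_force'])
c=snap('side','s4');cv2.imwrite('pics/s4c.png',cv2.resize(cv2.cvtColor(c['frame'],cv2.COLOR_RGB2BGR)[130:310,280:520],(800,600)))
E
```

```text
[ 0.65779348 -0.02091003  0.06510509] [1.98084616e+00 2.43716842e+00 8.80448542e-04] [ 1.41684324  0.28468561 -0.40347257]
```

View pics/s4c.png

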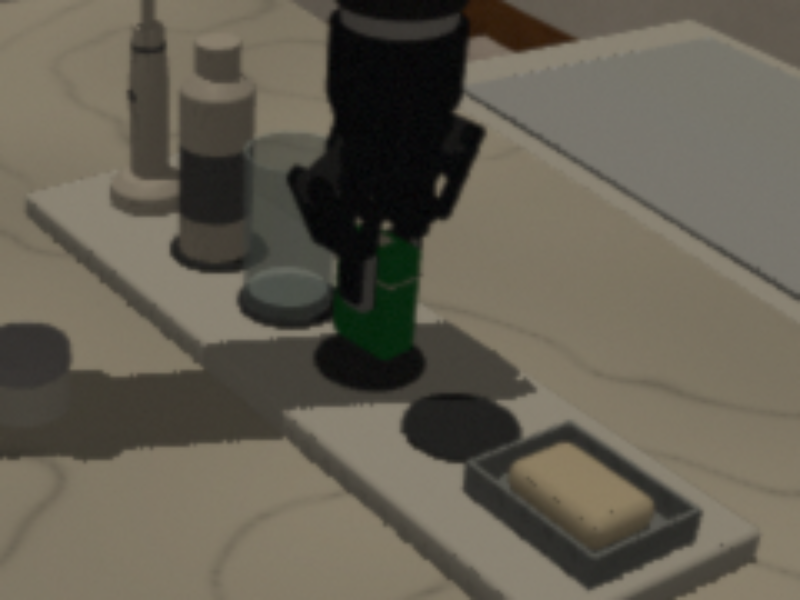

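The floss box hangs upright over pad 3 at crop px (370,360). I'll lower about 11.5 mm and release.

>>> carry_out(deltas=[[[0,0,-0.6,0,0,0,2],[0,0,-1.15,0,0,0,2],[0,0,-1.15,0,0,0,2],[0,0,-1.15,0,0,0,2],[0,0,-1.15,0,0,0,2]]])

```text
time: 16.03
eef_pos: [0.6583, -0.0207, 0.0534]
ee_rot: [1.98, 2.437, 0.002]
contact_force: [1.7, 0.0, 2.0]
width: 0.302
finger_force: 35.5
```

>>> carry_out(deltas=[[[0,0,0,0,0,0,3.2],[0,0,0,0,0,0,4.5],[0,0,0,0,0,0,6],[0,0,0,0,0,0,6.5],[0,0,1,0,0,0,7],[0,0,3,0,0,0,8.5],[0,0,6,0,0,0,8.5],[0,0,9.5,0,0,0,8.5],[0,0,12.5,0,0,0,8.5],[0,0,15,0,0,0,8.5]]])

```text
time: 16.87
eef_pos: [0.6581, -0.0213, 0.2066]
ee_rot: [1.98, 2.435, 0.003]
contact_force: [0.6, -0.7, 1.0]
width: 0.995
finger_force: 0.0
```

>>> carry_out(deltas=[[[-3.5,0,0,0,0,0,8.5],[-7,0.5,0,0,0,0,8.5],[-10.5,2.5,0,0,0,0,8.5],[-14,4.5,0,0,0,0,8.5],[-17,6,-1,0,0,0,8.5],[-19.8,7.4,-3,0,0,0,8.5],[-19.8,7.4,-7,0,0,0,8.5],[-19.8,7.4,-10,0,0,0,8.5],[-19.8,7.4,-12,0,0,0,8.5],[-19.8,7.4,-12,0,0,0,8.5],[-19.8,7.4,-12,0,0,0,8.5]]])

```text
time: 17.78
eef_pos: [0.4591, 0.0528, 0.083]
ee_rot: [-1.982, -2.437, 0.002]
contact_force: [-0.1, -0.4, 0.9]
width: 0.994
finger_force: 0.0
```

```bash
python3 - <<'E'
from h import *
s=bot.get_state();print(s['eef_pos'],s['ee_rot'],s['contact_force'])
c=snap('top','t4')
Q=cloud(c).reshape(-1,3)
m=(Q[:,2]>.088)&(Q[:,2]<.098)&(np.hypot(Q[:,0]-.657,Q[:,1]+.0217)<.04);print(m.sum(),Q[m].mean(0),cv2.minAreaRect((Q[m][:,:2]*1000).astype(np.float32)))
E
```

```text
[0.45911029 0.05277023 0.08295759] [-1.98203281e+00 -2.43666106e+00  1.90821076e-03] [-0.07133964 -0.4494817   0.90598403]
461 [ 0.6581399  -0.02010056  0.0921214 ] ((658.9049682617188, -20.28718376159668), (26.021699905395508, 48.01752853393555), 11.602055549621582)
```

Floss box placed to within 2 mm. Next is the jar.

>>> carry_out(deltas=[[[0,0,-2,0,0,0,8.5],[0,0,-4,0,0,0,8.5],[0,0,-6,0,0,0,8.5],[0,0,-7,0,0,0,8.5],[0,0,-7,0,0,0,8.5],[0,0,-7,0,0,0,8.5],[0,0,-7,0,0,0,6.5],[0,0,-7,0,0,0,4.8],[0,0,-7,0,0,0,4.8],[0,0,-7,0,0,0,4.8],[0,0,-7,0,0,0,4.8]]], newtons=40)

```text
time: 18.75
eef_pos: [0.4603, 0.0532, 0.0143]
ee_rot: [1.981, 2.437, 0.003]
contact_force: [-1.8, 0.3, 7.4]
width: 0.663
finger_force: 41.1
```

>>> carry_out(deltas=[[[0,0,2,0,0,0,4.8],[0,0,5,0,0,0,4.8],[0,-3,8,0,0,0,4.8],[0,-6,9,0,0,0,4.8],[0,-9.5,9,0,0,0,4.8],[1,-13,9,0,0,0,4.8],[3,-15.5,9,0,0,0,4.8],[6,-16,9,0,0,0,4.8],[9.5,-16,9,0,0,0,4.8],[13,-16,9,0,0,0,4.8],[16.5,-16,9,0,0,0,4.8],[19,-16,9,0,0,0,4.8]]])

```text
time: 19.75
eef_pos: [0.6524, -0.1059, 0.1026]
ee_rot: [1.979, 2.439, 0.002]
contact_force: [1.0, -1.1, -2.6]
width: 0.664
finger_force: 43.8
```

>>> carry_out(deltas=[[[1.7,0,0,0,0,0,4.8],[1.7,0,-1,0,0,0,4.8],[1.7,0,-3,0,0,0,4.8],[1.7,0,-5,0,0,0,4.8],[1.7,0,-5.5,0,0,0,4.8],[1.7,0,-5.5,0,0,0,4.8],[1.7,0,-5.5,0,0,0,4.8],[1.7,0,-5.5,0,0,0,4.8]]])

```text
time: 20.42
eef_pos: [0.6673, -0.1072, 0.0494]
ee_rot: [1.98, 2.436, 0.002]
contact_force: [0.3, 0.5, -1.4]
width: 0.664
finger_force: 43.8
```

```bash
python3 - <<'E'
from h import *
s=bot.get_state();print(s['eef_pos'],s['ee_rot'],s['contact_force'])
c=snap('side','s5');cv2.imwrite('pics/s5c.png',cv2.resize(cv2.cvtColor(c['frame'],cv2.COLOR_RGB2BGR)[150:330,300:540],(800,600)))
E
```

```text
[ 0.66727192 -0.10719586  0.04941723] [1.98010255e+00 2.43609513e+00 1.65311826e-03] [ 0.26862018  0.53307815 -1.38682848]
```

View pics/s5c.png

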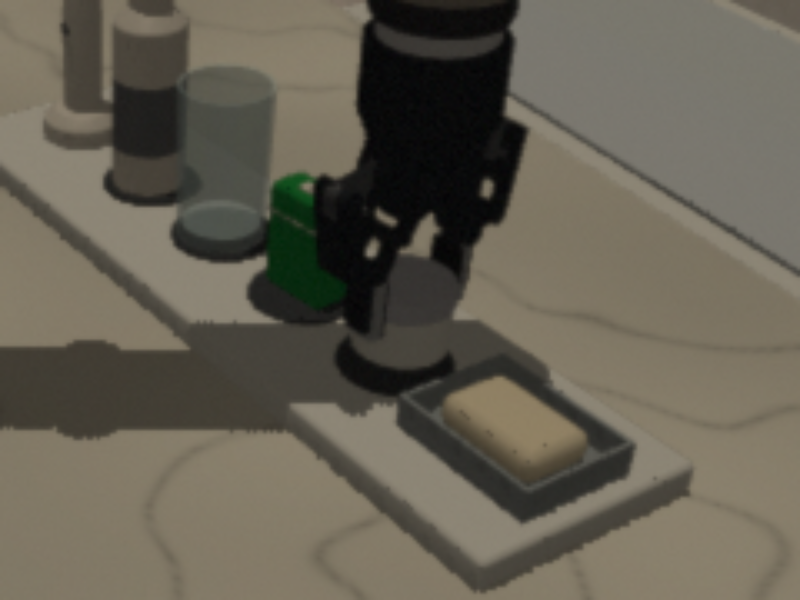

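The jar hangs level over pad 4 at crop px (400,350), clear of the soap dish and floss box. I'll lower and release it.

>>> carry_out(deltas=[[[0,0.1,-0.6,0,0,0,4.8],[0,0.1,-1.15,0,0,0,4.8],[0,0.1,-1.15,0,0,0,4.8],[0,0.1,-1.15,0,0,0,4.8],[0,0.1,-1.15,0,0,0,4.8]]])

```text
time: 20.88
eef_pos: [0.668, -0.1058, 0.0374]
ee_rot: [1.979, 2.436, 0.003]
contact_force: [0.9, 0.4, 2.5]
width: 0.668
finger_force: 44.3
```

>>> carry_out(deltas=[[[0,0,0,0,0,0,6],[0,0,0,0,0,0,7],[0,0,0,0,0,0,8.5],[0,0,0,0,0,0,8.5],[0,0,0,0,0,0,8.5],[0,0,1,0,0,0,8.5],[0,0,3.5,0,0,0,8.5],[0,0,7,0,0,0,8.5],[0,0,10.5,0,0,0,8.5],[0,0,14,0,0,0,8.5],[-2,0,16,0,0,0,8.5],[-5,0,17,0,0,0,8.5]]])

```text
time: 21.88
eef_pos: [0.6198, -0.1066, 0.211]
ee_rot: [1.974, 2.433, 0.005]
contact_force: [1.2, -0.4, 1.3]
width: 0.996
finger_force: 0.0
```

>>> carry_out(deltas=[[[-3.5,0,0,0,0,0,8.5],[-7,-1,0,0,0,0,8.5],[-10.5,-4,0,0,0,0,8.5],[-14,-7,0,0,0,0,8.5],[-17,-10,0,0,0,0,8.5],[-18,-13,0,0,0,0,8.5],[-18,-13,0,0,0,0,8.5],[-18,-13,0,0,0,0,8.5]]])

```text
time: 22.55
eef_pos: [0.4346, -0.2392, 0.2077]
ee_rot: [1.99, 2.428, 0.001]
contact_force: [1.2, 1.5, -0.2]
width: 0.996
finger_force: 0.0
```

```bash
python3 - <<'E'
from h import *
a=load('top0');c=snap('top','t5');cv2.imwrite('pics/t5c.png',cv2.resize(cv2.cvtColor(c['frame'],cv2.COLOR_RGB2BGR)[80:320,140:500],(800,533)))
P0=cloud(a).reshape(-1,3);Q=cloud(c).reshape(-1,3)
def f(Q,x,y,r,lo,hi):
    m=(Q[:,2]>lo)&(Q[:,2]<hi)&(np.hypot(Q[:,0]-x,Q[:,1]-y)<r);return m.sum(),((Q[m].min(0)+Q[m].max(0))/2).round(4),Q[m].mean(0).round(4)
print('bot',f(Q,.637,.147,.035,.168,.18));print('cup',f(Q,.647,.0625,.045,.12,.14));print('floss',f(Q,.657,-.022,.04,.088,.098));print('jar',f(Q,.667,-.106,.04,.06,.07))
for X in(P0,Q): print('tb',f(X,.626,.238,.06,.15,.25),'soap',f(X,.677,-.197,.07,.03,.05))
E
```

```text
bot (np.int64(324), array([0.6342, 0.1474, 0.1724]), array([0.634 , 0.1471, 0.1721]))
cup (np.int64(350), array([0.6471, 0.0643, 0.1256]), array([0.6471, 0.0643, 0.1262]))
floss (np.int64(463), array([ 0.6584, -0.0202,  0.0923]), array([ 0.6583, -0.0202,  0.0921]))
jar (np.int64(955), array([ 0.668 , -0.1049,  0.0648]), array([ 0.6673, -0.105 ,  0.0645]))
tb (np.int64(396), array([0.6242, 0.2388, 0.1883]), array([0.6228, 0.2372, 0.1911])) soap (np.int64(1715), array([ 0.6778, -0.1977,  0.0392]), array([ 0.6764, -0.1968,  0.0405]))
tb (np.int64(398), array([0.624 , 0.2387, 0.1883]), array([0.6227, 0.237 , 0.1909])) soap (np.int64(1722), array([ 0.6775, -0.1972,  0.0393]), array([ 0.6766, -0.1969,  0.0404]))
```

View pics/t5c.png

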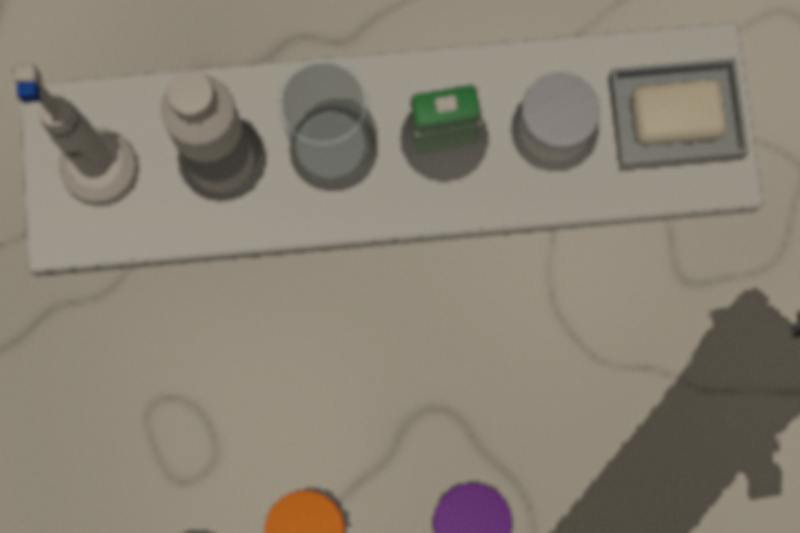

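All four stand within 3 mm of their pad centres and in the right order. The toothbrush and soap dish have not moved, so I'm handing in.

```bash
python3 -c "
from h import *
print(order.finish_job())"
```

```text
the job is handed in; nothing more can be done
None
```

The job is handed in (the judge returned no verdict): bottle, cup, floss box and cream jar stand in that order from toothbrush to soap dish, each measured within about 3 mm of its pad's centre, with the toothbrush and soap dish unmoved.

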